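Press the sprung corner of a mirror mount to its scale mark

ROBOT

A 6-joint arm with a two-finger parallel gripper is mounted at the origin on the work surface. World frame = base frame: x ahead of the robot, y to its left, z up, the work surface at z = 0. Lengths are in mm, angles in rad, forces in N, time in s.
With the tool pointing down it reaches from about 275 to 750 mm from the base axis. Payload 10.2 kg.
Tool frame: the origin (TCP) lies on the front face of the gripper's body, between the roots of the fingers; the fingertips stand 73 mm ahead of it and the grasp point (between the pads) lies 54 mm ahead of it; z points along the fingers, y is the direction in which the jaws open and shut (so a half turn about z gives the same grasp; the last joint's range is limited). The gripper opens to 85 mm and grips with 20 to 120 N. Pads are 22 mm wide; open, the fingers measure 114 mm over their backs; the gripper's body (76 mm by 85 mm) begins 54 mm behind the grasp point. The pads swing forward as they close: fully open they stand 13 mm farther back than shut.
Start: joints at [-1.415, 0.313, 1.498, -0, 1.331, -0.223], TCP at [194.136, -487.794, 303.894] pointing down, gripper open.
Joint ranges: [-2.94, 2.94], [-0.97, 2.17], [0.19, 2.56], [-1.23, 4.37], [0.02, 3.11], [-2.88, 2.88]. Speed limits (rad/s): [2.39, 2.39, 3.01, 3.14, 3.14, 3.14].

INTERFACE

Orientations are given as a unit quaternion [w, x, y, z].
In Python, from rig import ctrl gives the robot as it stands.
- The arm moves only by the tool move_arm, never from a script. Its argument "series" is a list of rows, each a list of 3 entries, a list of its own where there are three numbers: the shift along the tool's x, y, z in mm, then the turn about the tool's z in degrees, then the opening, from 0 (shut) to 1 (fully open). In form: [[[tx, ty, tz], yaw, grip], ...]. A call has 1 to 10 rows; each row is the pose to reach, as a shift and turn from the pose commanded when the call began, along the tool's axes at that moment; what a row does not reach only later rows make up. A row lasts 1/8 s, in which the tool goes at most 62.5 mm and 10.7 degrees, less where a joint would pass 70% of its speed; a pose out of reach is approached as far as the arm can. A call with a gripper value outside its range is refused whole. The fingers move at their own pace and stop on an object; "force" is the grip in N (left out, the last holds). Time passes only in rows, so rows that repeat a pose let the fingers close. It gives the time, the measured TCP pose, the force and the opening at its end, in the units of the state.
- ctrl.sense(): the state, without advancing time (a new reading comes with each control period).
- ctrl.capture(name): name is "side" or "top"; returns (picture, depth): 384x512x3 uint8, red, green, blue; 384x512 float32, mm along the optical axis (not along the pixel's ray), 0 where there is no reading.
- ctrl.camera_model(name): a dict with "fov_y" (degrees; the focal length in pixels is half the picture's height over the tangent of half this angle, whatever the lens; pixels are square), "cx", "cy" (the principal point, pixels), "dist_coeffs" ([k1, k2, p1, p2, k3] as OpenCV has them; the pictures are not rectified), "rvec" (rotation vector, rad) and "tvec" (3), from world to camera coordinates, as OpenCV has them. Camera axes: x right, y down, z forward; pixel columns grow to the right and rows downward; lengths in mm; the calibration is good to about 2 mm. A picture is of the moment at which its call begins. camera_model takes no time and is no camera call.
- ctrl.finish_job(): hands the job in, once; it reports no verdict.
The state is a dict: "time_s": time; "joints": joint angles; "dq": joint speeds; "tau": joint torques, N m; "eef_pos": TCP position; "ee_rot": TCP orientation; "force": force on the tool from outside, world axes, zero at the start; "wrist_torque": the same for the moment, N m; "grip_width": opening from 0.0 (shut) to 1.0 (fully open).
Only numpy, scipy, OpenCV 4.12 (cv2) and the standard library are available. Lean on these libraries where they do the work, as an engineer would, in place of code of your own. Each camera call takes 0.05 s, during which the arm holds its last target.

TASK

Check the spring of the tilt mount that carries the round mirror: with the fingertips press down the black rubber pad on its free corner until the pointer at the other end comes level with the black bar on the scale, not running well past it, and keep it there for about a second. Then let go, so that the plate springs back to rest and the robot stands clear. Nothing is to be gripped or lifted; touch neither mirror nor the mount with the square mirror, do not shift the marker on the scale, and leave the other things on the bench where they are.

Things in the scene. Friction and masses are not known exactly. Their poses are not given: they have to be found in the camera images.
- round_mount: Grey base, bolted to the bench, of the tilt mount with the ROUND mirror: a cross 12 mm high, 180 mm wide (y), x = -90 to +180 mm. Origin on the bench under the middle of the tilt plate; x points from the press pad past the mirror to pointer and scale, z up. The upright white scale board (x = 137 mm, y = 14 to 58 mm, 6 mm thick, top 148 mm above the bench) is the tallest part.
- round_hinge (a point): Middle of the tilt plate and of its hinge line (along y), 62 mm above the bench. The plate is a square of aluminium, 130 x 130 x 8 mm, level at rest and set as a diamond: its two side corners (y) rest on posts and form the hinge; its free corner points to -x, carries the press pad and stands on a spring.
- round_press (a point): Centre of the top of the press pad, a black rubber disc 24 mm across and 8 mm thick on the free sprung corner of the round-mirror mount's plate; press straight down here: 74 mm from the hinge line, 78 mm above the bench at rest. It sinks about 7.4 mm per 0.1 rad of tilt; the spring pushes back with about 3.5 N per 0.1 rad (no preload), 4 to 10 N at the mark.
- round_pointer (a point): End of the 5 mm thick brass pointer, fixed to the plate: it runs out on the side opposite the pad and its end turns in front of the scale board's far face; 163 mm from the hinge line, 66 mm above the bench at rest. It RISES as the pad is pressed, about 16 mm per 0.1 rad (2.2 mm for each mm of pad travel).
- round_mark (a point): Centre of the mark: a black horizontal bar, 22 mm wide and 12 mm high, on the small aluminium rider on the scale board, on the face away from the pad. It stands 20 to 44 mm above the pointer's rest height and stays there unless pushed. Pointer at the mark means both at the same height.
- round_plate (a joint): Tilt of the round-mirror mount's plate in rad: 0 at rest, grows as the pad is pressed down (stop at 0.42), negative if the pad's corner is pulled up. Well damped; returns by its spring within about half a second when let go.
- round_mirror (a point): Centre of the face of the round mirror, which lies face up in a black cell, 72 mm across and 11 mm high, on the middle of the plate. Not to be touched.
- square_mount: Base of the second, otherwise equal tilt mount, which carries a SQUARE mirror (cell 64 x 64 mm); same frame and sizes as round_mount. Not to be touched. Which mount stands on the left changes.
- square_plate (a joint): Tilt of the square-mirror mount's plate in rad, 0 at rest.
- screwdriver: Bystander: grey-handled screwdriver, about 150 mm long, lying between the two mounts at their robot side; origin on the bench side, somewhere along its length.
- vial: Bystander: brown glass vial, 28 mm across, 50 mm tall; origin at the centre of its underside.
- beaker: Bystander: open glass beaker, 64 mm across, 75 mm tall; origin at the centre of its underside.
- flask: Bystander: glass measuring flask with a thin neck, 60 mm across, 104 mm tall; origin at the centre of its underside.
- reagent: Bystander: white plastic jar with black cap, 56 mm across, 105 mm tall; origin at the centre of its underside.
- collar: Bystander: steel ring, 44 mm across, 14 mm tall; origin at the centre of its underside.
- cuvette_case: Bystander: grey plastic box 60 x 35 x 30 mm; origin at the centre of its underside.

How it is judged (in metres and radians):
On the way:
1. the pad is pressed by the fingers and the pointer stays level with the black bar (within 6 mm of its centre) for 0.5 s (z of round_pointer in the frame of round_mark between -0.006 and 0.006 m and contact force between the fingers and round_plate_c3 above 0.5 N), for 0.5 s.
At the end, for the whole second after the job is handed in: The round-mirror mount's plate is back at rest (tilt within 0.03 rad of 0, not moving), the square-mirror mount's plate is at rest (within 0.04 rad), the marker is within 5 mm of where it was, and every bystander within 25 mm of where it stood (value of joint round_plate between -0.03 and 0.03 rad and velocity of joint round_plate between -0.05 and 0.05 rad/s and value of joint square_plate between -0.04 and 0.04 rad and distance of round_mark from where it was at the start of the episode below 0.005 m and distance of each of screwdriver, vial, beaker, flask, reagent, collar, cuvette_case from where it was at the start of the episode below 0.025 m); the robot touches nothing.
It fails at once if the pointer runs more than 14 mm past the centre of the mark (z of round_pointer in the frame of round_mark above 0.014 m).
It fails at once if the sprung corner is pulled up (tilt below -0.06 rad) (value of joint round_plate below -0.06 rad).
It fails at once if the robot touches the round mirror or any part of the square-mirror mount (over 0.5 N) (contact force between any of the fingers, the arm and round_plate_c4 above 0.5 N or contact force between any of the fingers, the arm and round_plate_c5 above 0.5 N or contact force between any of the fingers, the arm and square_mount above 0.5 N).
It fails at once if the marker on the scale is shifted by more than 5 mm (distance of round_mark from where it was at the start of the episode above 0.005 m).
It fails at once if a bystander is moved or lifted by more than 25 mm (distance of any of screwdriver, vial, beaker, flask, reagent, collar, cuvette_case from where it was at the start of the episode above 0.025 m).
It also fails if it takes over 40 s, if anything falls off the work surface, if the arm or the gripper's body presses on something with over 40 N, if the wrist force passes 120 N, or if a joint passes its speed limit or range.

## Working session

There is one attempt and no reset: what is moved stays moved. The work goes in short steps, Python scripts to look and compute and a tool call to move; the robot and the scene stay as the last step left them, time stands still between calls to the robot, and variables do not carry over. Pictures are saved under pics/ and viewed, and the job is handed in when it is done.

Besides the shell and the picture viewer there is one more tool, called after "Request:" as a command line: name --argument value ..., lists and objects as JSON in quotes. move_arm: Moves the arm, as the interface text tells. Its arguments: {"type":"object","properties":{"series":{"type":"array","items":{"type":"array"}},"force":{"type":"number"}},"required":["series"]}

```bash
mkdir -p pics; ls; python3 - <<'E'
from rig import ctrl
import cv2,numpy as np
s=ctrl.sense();print(s)
for n in("side","top"):
    p,d=ctrl.capture(n);cv2.imwrite(f"pics/{n}0.png",p[:,:,::-1]);np.save(f"{n}0.npy",d);print(n,ctrl.camera_model(n))
E
```

```text
pics
{'time_s': 0.0, 'joints': array([-1.41538378e+00,  3.13457330e-01,  1.49841007e+00,  1.21185389e-06,
        1.33103130e+00, -2.23401131e-01]), 'dq': array([ 0.00023215, -0.00067752,  0.00102574,  0.00027168, -0.00016331,
        0.00113363]), 'tau': array([ 1.08610355e-03, -4.12255955e+01, -2.59737754e+01, -3.12392706e-05,
        4.18748052e-03,  4.14469559e-05]), 'eef_pos': array([ 194.11738407, -487.62029736,  303.34144299]), 'ee_rot': array([-6.52624482e-04,  9.82115904e-01,  1.88276195e-01,  2.27828963e-05]), 'force': array([-0.53823934,  0.67952087, -0.00518077]), 'wrist_torque': array([-0.02398798, -0.0030289 ,  0.01918086]), 'grip_width': 0.9989288719134788}
side {'fov_y': 55.6696127543931, 'cx': 252.62065741843574, 'cy': 196.79883382673293, 'dist_coeffs': array([-0.06910021,  0.        ,  0.        ,  0.        ,  0.        ]), 'rvec': array([ 2.18530914, -0.09966344,  0.06039596]), 'tvec': array([-580.84537752,  109.96399624, 1027.69119783])}
top {'fov_y': 42.31932947166523, 'cx': 255.4690618651958, 'cy': 195.07581558193135, 'dist_coeffs': array([-0.13761664,  0.        ,  0.        ,  0.        ,  0.        ]), 'rvec': array([ 2.16516982, -2.10683206,  0.18789792]), 'tvec': array([  -4.4328906 ,  600.60003796, 1529.71798547])}
```

View pics/side0.png

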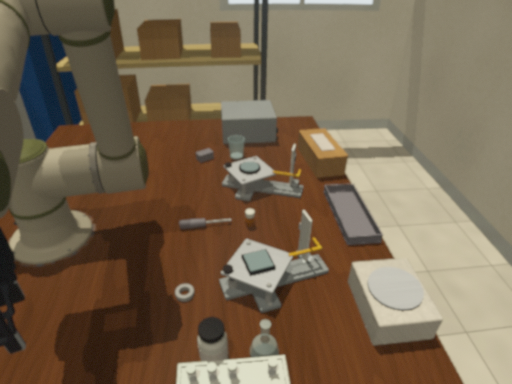

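View pics/top0.png

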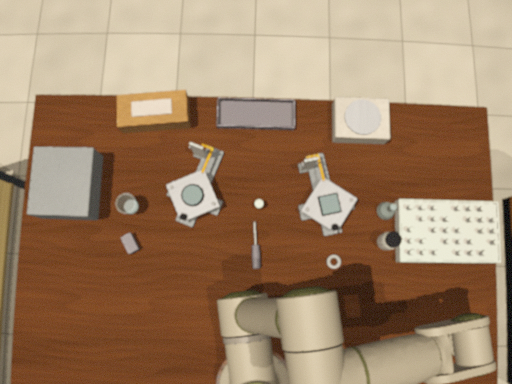

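Top view: the round mirror is in the left mount (mirror at about 192,195, pad near 183,217) and the square one is on the right. Zooming in.

```bash
cat > h.py <<'E'
import cv2,numpy as np
from rig import ctrl
def cam(n):
    m=ctrl.camera_model(n);f=192/np.tan(np.radians(m['fov_y']/2))
    K=np.array([[f,0,m['cx']],[0,f,m['cy']],[0,0,1.]])
    R,_=cv2.Rodrigues(m['rvec']);return K,m['dist_coeffs'],R,m['tvec'],m['rvec']
def px2w(n,u,v,d=None,z=None):
    K,D,R,t,_=cam(n)
    x=cv2.undistortPoints(np.array([[[u,v]]],float),K,D)[0,0];r=np.array([x[0],x[1],1])
    c=-R.T@t; w=R.T@r
    s=d if d is not None else (z-c[2])/w[2]
    return c+s*w
def proj(n,P):
    K,D,R,t,rv=cam(n);return cv2.projectPoints(np.array(P,float).reshape(-1,3),rv,t,K,D)[0][:,0]
def crop(n,p,x0,y0,x1,y1,k,out):
    cv2.imwrite(out,cv2.resize(p[y0:y1,x0:x1,::-1],None,fx=k,fy=k,interpolation=cv2.INTER_CUBIC))
E
python3 - <<'E'
from h import *
p=cv2.imread('pics/top0.png')[:,:,::-1];crop('top',p,150,130,240,235,5.5,'pics/t1.png')
p=cv2.imread('pics/side0.png')[:,:,::-1];crop('side',p,210,125,320,215,7,'pics/s1.png')
E
```

```text
(no output)
```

View pics/t1.png

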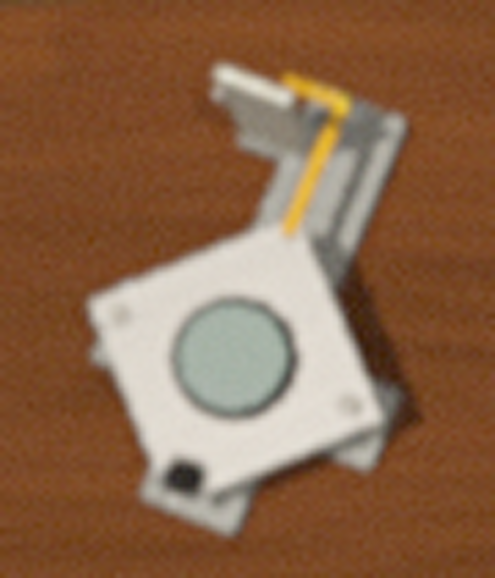

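View pics/s1.png

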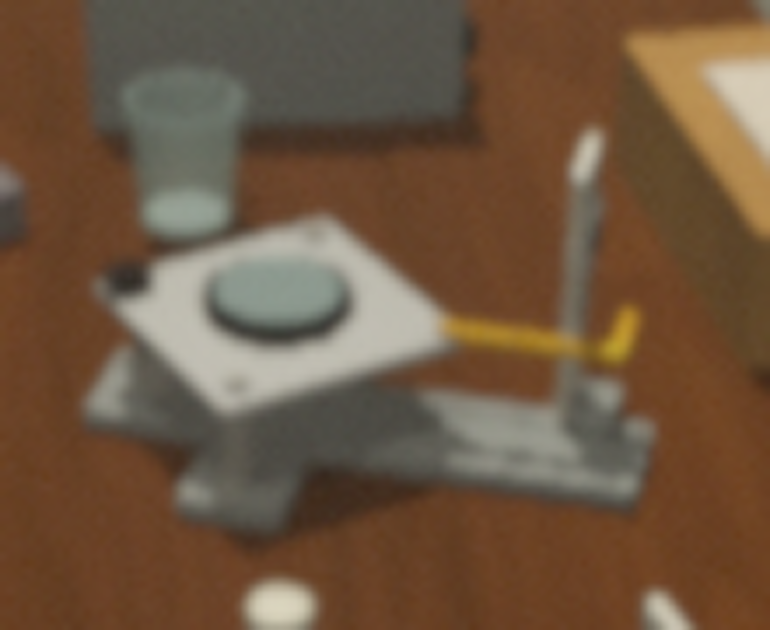

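Round mount: pad at crop (184,476) → px (183.5,216.5), mirror centre at px (192.7,194.7), pointer bent behind the board. In the side view the rider shows only as a bluish edge near px (295,158).

```bash
python3 - <<'E'
from h import *
import cv2
d=np.load('top0.npy');ds=np.load('side0.npy')
pad=px2w('top',183.5,216.5,z=78);mir=px2w('top',192.7,194.7,z=77)
print(pad,mir,np.linalg.norm(pad-mir),'depth pts',px2w('top',183.5,216.5,d=d[216,183]),px2w('top',192.7,194.7,d=d[195,193]))
a=np.arctan2(*(mir-pad)[1::-1]);print('yaw',np.degrees(a))
# side
sp=px2w('side',228,164.9,z=78);sm=px2w('side',249.7,166.4,z=77);print('side',sp,sm)
O=mir.copy();O[2]=0
import json;json.dump([list(O),a],open('pose.json','w'))
c,s=np.cos(a),np.sin(a);R=np.array([[c,-s,0],[s,c,0],[0,0,1]])
# sidecorners of plate etc overlay
P=lambda q:R@np.array(q,float)+O
pts={'pad':(-74,0,78),'L':(0,92,66),'Rr':(0,-92,66),'F':(92,0,66),'bt1':(137,14,148),'bt2':(137,58,148),'bb':(137,14,12),'ptr':(163,36,66),'base':(180,0,12)}
for k,q in pts.items(): print(k,proj('top',P(q))[0].round(1),proj('side',P(q))[0].round(1))
for n in('top','side'):
    p=cv2.imread(f'pics/{n}0.png');x0,y0,x1,y1,k=((150,130,240,235,5.5) if n=='top' else (210,125,320,215,7))
    im=cv2.resize(p[y0:y1,x0:x1],None,fx=k,fy=k,interpolation=cv2.INTER_CUBIC)
    for q in pts.values():
        u=proj(n,P(q))[0];cv2.circle(im,(int((u[0]+.5-x0)*k),int((u[1]+.5-y0)*k)),3,(0,0,255),-1)
    cv2.imwrite(f'pics/ov_{n}.png',im)
p=cv2.imread('pics/side0.png')[:,:,::-1];crop('side',p,280,135,310,180,13,'pics/s2.png')
E
```

```text
[521.92652101 234.29883494  78.        ] [591.70232407 208.92610523  77.        ] 74.25252929461925 depth pts [522.69837715 235.18753577  71.68989281] [591.92497885 209.09089279  75.67301961]
yaw -19.982896503665476
side [521.84917916 219.10754794  78.        ] [592.72032156 205.02172145  77.        ]
pad [183.5 216.4] [227.9 162.6]
L [166.5 184.8] [256.  155.7]
Rr [220.  205.9] [241.7 183.3]
F [204.2 168.8] [276.5 172.5]
bt1 [203.2 147.8] [292.5 150. ]
bt2 [189.9 142.7] [294.7 143.8]
bb [207.1 158.6] [289.7 185.9]
ptr [202.4 144.8] [299.6 169.9]
base [215.9 148.4] [301.8 190.1]
```

View pics/ov_top.png

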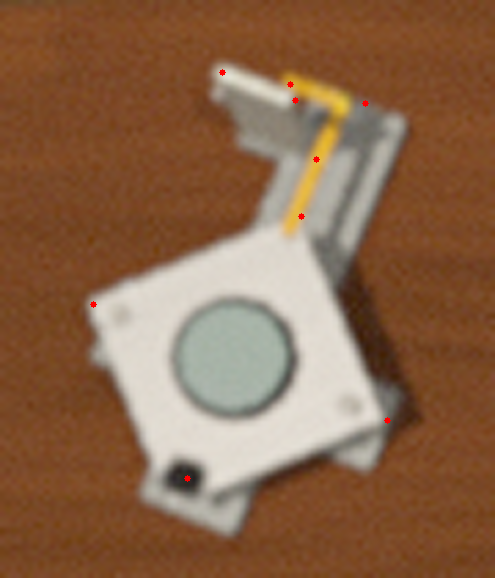

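View pics/ov_side.png

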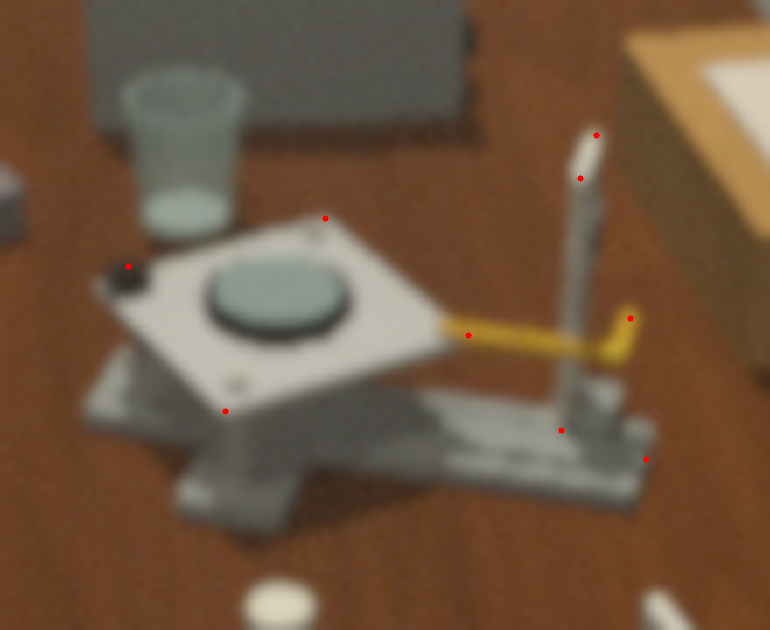

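View pics/s2.png

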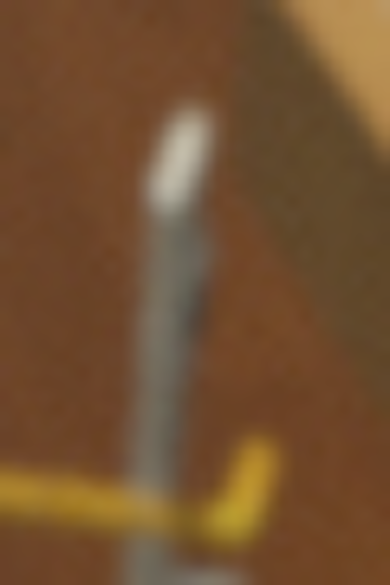

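```bash
python3 - <<'E'
from h import *
import json
O,a=json.load(open('pose.json'));c,s=np.cos(a),np.sin(a);R=np.array([[c,-s,0],[s,c,0],[0,0,1]])
acc=np.mean([ctrl.capture('side')[0].astype(float) for _ in range(16)],0);np.save('avg.npy',acc)
_,_,Rc,t,_=cam('side');print('cam',-Rc.T@t)
im=acc.clip(0,255).astype(np.uint8)
def C(x0,y0,x1,y1,k): 
    return cv2.resize(im[y0:y1,x0:x1,::-1],None,fx=k,fy=k,interpolation=cv2.INTER_CUBIC)
A=C(284,138,306,180,14);B=C(292,205,325,260,11);h=max(A.shape[0],B.shape[0])
A=np.pad(A,((0,h-A.shape[0]),(0,0),(0,0)));B=np.pad(B,((0,h-B.shape[0]),(0,0),(0,0)))
cv2.imwrite('pics/avg.png',np.hstack([A,B]))
for z in (148,120,110,105,100,95,90,86,66):print(z,proj('side',R@np.array([149,25,z])+O).round(1),proj('side',R@np.array([163,36,z])+O).round(1))
for r in range(144,176):print(r,[tuple(int(v) for v in acc[r,q]) for q in range(291,300)])
E
```

```text
cam [ 500.78769723 -826.06850608  687.34644591]
148 [[296.8 148.9]] [[301.7 147.9]]
120 [[296.1 156.6]] [[301.  155.6]]
110 [[295.9 159.4]] [[300.7 158.3]]
105 [[295.8 160.7]] [[300.6 159.7]]
100 [[295.7 162. ]] [[300.5 161. ]]
95 [[295.6 163.4]] [[300.3 162.3]]
90 [[295.5 164.7]] [[300.2 163.7]]
86 [[295.4 165.8]] [[300.1 164.7]]
66 [[294.9 171. ]] [[299.6 169.9]]
144 [(113, 73, 45), (125, 93, 68), (152, 132, 109), (168, 153, 131), (156, 138, 115), (128, 100, 75), (109, 75, 47), (100, 71, 43), (95, 70, 43)]
145 [(116, 79, 52), (139, 115, 93), (173, 160, 139), (185, 175, 155), (163, 150, 129), (128, 103, 80), (108, 75, 48), (99, 70, 43), (96, 70, 43)]
146 [(122, 87, 61), (153, 135, 114), (186, 177, 158), (189, 182, 163), (158, 147, 128), (122, 96, 75), (106, 73, 47), (98, 70, 43), (96, 70, 43)]
147 [(130, 100, 76), (165, 151, 130), (190, 182, 164), (181, 175, 157), (145, 132, 115), (115, 87, 65), (105, 71, 45), (99, 71, 43), (95, 70, 43)]
148 [(141, 118, 97), (176, 165, 146), (188, 182, 164), (167, 160, 143), (129, 114, 96), (110, 79, 56), (106, 71, 44), (100, 70, 43), (96, 70, 43)]

[... 3155 characters left out ...]
0, 85), (102, 82, 65), (105, 71, 48), (107, 67, 40), (111, 70, 38), (135, 94, 39), (170, 128, 42), (183, 141, 42)]
172 [(137, 120, 92), (121, 105, 81), (108, 86, 62), (108, 73, 45), (111, 71, 39), (118, 78, 38), (148, 108, 41), (180, 139, 43), (184, 142, 43)]
173 [(156, 129, 79), (140, 114, 68), (122, 94, 53), (117, 82, 41), (123, 85, 38), (140, 101, 39), (165, 127, 42), (185, 146, 45), (179, 139, 43)]
174 [(159, 127, 59), (149, 117, 52), (132, 101, 43), (125, 92, 37), (137, 101, 36), (160, 123, 40), (177, 142, 43), (183, 148, 45), (167, 130, 42)]
175 [(142, 114, 59), (139, 110, 53), (128, 98, 42), (123, 92, 35), (134, 101, 34), (155, 120, 38), (168, 134, 41), (167, 134, 42), (147, 111, 39)]
```

View pics/avg.png

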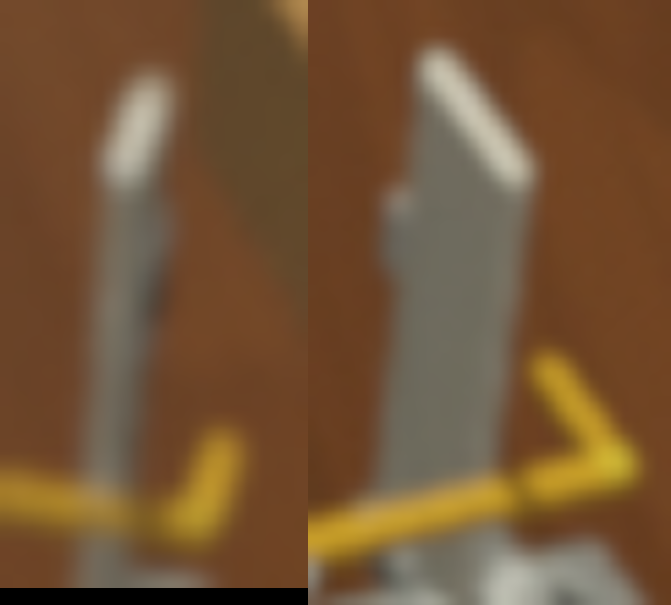

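The averaged side view shows that the far face is just visible at a grazing angle. The dark bar sits around px (294.7,159) and the pointer tip around (300,169). I'll fit a small rendered model to get the mark height.

```bash
cat > fit.py <<'E'
from h import *
import json
from scipy.optimize import differential_evolution
O,a=json.load(open('pose.json'));c,s=np.cos(a),np.sin(a);R=np.array([[c,-s,0],[s,c,0],[0,0,1]])
acc=np.load('avg.npy');X0,Y0,X1,Y1=286,141,300,168;S=8
T=acc[Y0:Y1,X0:X1]
K,D,Rc,t,rv=cam('side');C=R.T@(-Rc.T@t-np.array(O));print('cam local',C)
def box(x0,x1,y0,y1,z0,z1):  # faces visible: +x,-y,+z
    return [[(x1,y0,z0),(x1,y1,z0),(x1,y1,z1),(x1,y0,z1)],[(x0,y0,z0),(x1,y0,z0),(x1,y0,z1),(x0,y0,z1)],[(x0,y0,z1),(x1,y0,z1),(x1,y1,z1),(x0,y1,z1)]]
def render(p):
    du,dv,dth,z,W,H,th,tb,zo,sig,cf,ce,cr,crt=p
    al=dth;ca,sa=np.cos(al),np.sin(al)
    img=np.zeros(((Y1-Y0)*S,(X1-X0)*S,3),np.float32);img[:]=(111,71,42)
    def face(f,col):
        q=np.array(f,float);q[:,:2]=(q[:,:2]-[137,36])@np.array([[ca,sa],[-sa,ca]])+[137,36]
        u=proj('side',(R@q.T).T+O)+[du,dv]
        u=((u+.5-[X0,Y0])*S*16).astype(int)
        cv2.fillPoly(img,[u],col,shift=4)
    b=np.array
    f=box(134,140,14,58,12,148)
    k=b((117,107,92))
    for g,m in zip(f,(cf,ce,0)):
        face(g,tuple(k*m) if m else (198,191,173))
    y0,y1=36-W/2,36+W/2;xf=140+th
    f=box(140,xf,y0,y1,z+zo-H/2,z+zo+H/2);k=b((106,100,90))
    face(f[0],tuple(k*cr));face(f[1],tuple(k*cr));face(f[2],tuple(k*crt))
    for g in box(xf,xf+tb,25,47,z-6,z+6):face(g,(25,25,25))
    # board occludes only from -x side; redraw edge
    img=cv2.GaussianBlur(img,(0,0),sig*S)
    return cv2.resize(img,None,fx=1/S,fy=1/S,interpolation=cv2.INTER_AREA)
Wt=np.ones(T.shape[:2]);Wt[:,11:][:9]=.2
def cost(p):
    d=(render(p)-T)*Wt[...,None];return np.mean(np.abs(d)**1.5)
bd=[(-2,2),(-2,2),(-.08,.08),(84,114),(22,44),(12,44),(1,14),(0.2,2),(-8,8),(.5,1.5),(.6,1.4),(.7,1.3),(.5,1.4),(.7,1.8)]
if __name__=='__main__':
    for sd in range(3):
        r=differential_evolution(cost,bd,maxiter=150,popsize=8,seed=sd,polish=False);print(round(r.fun,2),r.x.round(2))
    best=r.x
    for z in range(90,115,3):
        b2=[x for i,x in enumerate(bd)];b2[3]=(z,z+.01);r2=differential_evolution(cost,b2,maxiter=60,popsize=6,seed=1,polish=False,x0=np.r_[best[:3],z+.005,best[4:]]);print(z,round(r2.fun,2))
    o=np.hstack([T,render(best)]);cv2.imwrite('pics/fit.png',cv2.resize(o[...,::-1].clip(0,255).astype(np.uint8),None,fx=16,fy=16,interpolation=cv2.INTER_CUBIC))
E
time timeout 550 python3 fit.py
```

```text
cam local [  268.25758108 -1003.75155542   687.34644591]Traceback (most recent call last):
  File "fit.py", line 37, in <module>
    r=differential_evolution(cost,bd,maxiter=150,popsize=8,seed=sd,polish=False);print(round(r.fun,2),r.x.round(2))
    return fun(*args, **kwargs)
    ret = solver.solve()
    next(self)
    ~~~~^^^^^^
    energy = self.func(parameters)
    return self.f(x, *self.args)
           ~~~~~~^^^^^^^^^^^^^^^
  File "fit.py", line 33, in cost
    d=(render(p)-T)*Wt[...,None];return np.mean(np.abs(d)**1.5)
       ~~~~~~^^^
  File "fit.py", line 23, in render
    face(g,tuple(k*m) if m else (198,191,173))
    ~~~~^^^^^^^^^^^^^^^^^^^^^^^^^^^^^^^^^^^^^^
  File "fit.py", line 16, in face
    u=proj('side',(R@q.T).T+O)+[du,dv]
      ~~~~^^^^^^^^^^^^^^^^^^^^
  File "h.py", line 14, in proj
    K,D,R,t,rv=cam(n);return cv2.projectPoints(np.array(P,float).reshape(-1,3),rv,t,K,D)[0][:,0]
               ~~~^^^
  File "h.py", line 4, in cam
    m=ctrl.camera_model(n);f=192/np.tan(np.radians(m['fov_y']/2))
ValueError: time passes only in moves, steps and waits

real	0m9.573s
user	0m5.851s
sys	0m0.542s
```

```bash
sed -i 's/^def cam(n):/import functools\n@functools.lru_cache\ndef cam(n):/' h.py; python3 -c "
from h import *;print(ctrl.sense()['time_s'])"; time timeout 550 python3 fit.py
```

```text
0.9
cam local [  268.25758108 -1003.75155542   687.34644591]
8.7 [ -0.58  -0.64  -0.   101.27  42.12  43.82   4.36   0.3    3.91   0.76
   1.4    1.01   1.02   0.83]
8.92 [ -0.52  -0.63   0.   100.73  42.01  43.83   4.09   0.2    3.78   0.78
   1.4    1.04   1.03   0.77]
8.7 [-5.3000e-01 -7.7000e-01 -1.0000e-02  1.0075e+02  4.2600e+01  4.3870e+01
  3.9400e+00  2.3000e-01  3.6100e+00  7.7000e-01  1.4000e+00  1.0200e+00
  1.0200e+00  7.7000e-01]
90 11.23
93 10.33
96 9.44
99 9.22
102 9.2
105 9.96
108 10.84
111 11.77
114 9.66
real	5m29.468s
user	5m21.202s
sys	0m0.134s
```

View pics/fit.png

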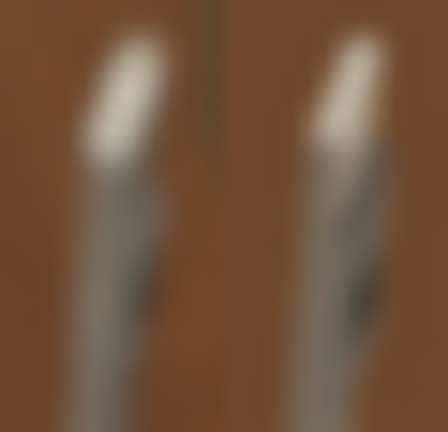

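```bash
python3 - <<'E'
from h import *
from fit import R,O,acc,render,T,X0,Y0
P=lambda *q:proj('side',R@np.array(q,float)+O)[0].round(2)
def cen(w,x0,y0): 
    yy,xx=np.mgrid[:w.shape[0],:w.shape[1]];return (xx*w).sum()/w.sum()+x0,(yy*w).sum()/w.sum()+y0
w=(acc[140:151.__int__(),288:300,2]-70).clip(0);w[8:]*= 1
w=(acc[139:153,287:301,2]-105).clip(0);print('top meas',cen(w,287,139),'model',P(137,36,148))
# yellow segment of L beyond board: saturation
y=(acc[...,0]-acc[...,2]-85).clip(0)
for r in range(165,178):print(r,y[r,294:305].astype(int))
print('tip models',P(163,36,66),P(163,0,66),P(163,22,66))
for z in(96,100,104,108):print(z,P(144.5,36,z),P(146,36,z))
# same dark statistic on renders
def dark(img):
    out=[]
    for c in(294,295,296):
        R_=img[153-Y0:164-Y0,c-X0,0];b=np.linspace(R_[0],R_[-1],len(R_));out.append((b-R_).clip(0))
    w=np.array(out).T;return np.round(cen(w,294,153),2),w.sum().round(0)
print('meas',dark(T))
base=[-.55,-.65,0,101,42,44,4.2,.25,3.8,.77,1.4,1.02,1.02,.8]
for z in(96,98,100,102,104,106,108):
    for dv in(-.65,-.2):
        p=list(base);p[3]=z;p[1]=dv;p[8]=3.8;print(z,dv,dark(render(p)))
p=list(base);wm=(render(p)[...,2]-105).clip(0)[:12];print('render top',cen(wm,286,141))
wm=(T[...,2]-105).clip(0)[:12];print('T top',cen(wm,286,141))
E
```

```text
File "<stdin>", line 6
    w=(acc[140:151.__int__(),288:300,2]-70).clip(0);w[8:]*= 1
                  ^
SyntaxError: invalid decimal literal
```

```bash
python3 - <<'E'
from h import *
from fit import R,O,acc,render,T,X0,Y0
P=lambda *q:proj('side',R@np.array(q,float)+O)[0].round(2)
def cen(w,x0,y0): 
    yy,xx=np.mgrid[:w.shape[0],:w.shape[1]];return (xx*w).sum()/w.sum()+x0,(yy*w).sum()/w.sum()+y0
w=(acc[139:153,287:301,2]-105).clip(0);print('top meas',cen(w,287,139),'model',P(137,36,148))
y=(acc[...,0]-acc[...,2]-85).clip(0)
for r in range(165,178):print(r,y[r,294:305].astype(int))
print('tip models',P(163,36,66),P(163,0,66),P(163,22,66))
for z in(96,100,104,108):print(z,P(144.5,36,z),P(146,36,z))
def dark(img):
    out=[]
    for c in(294,295,296):
        R_=img[153-Y0:164-Y0,c-X0,0];b=np.linspace(R_[0],R_[-1],len(R_));out.append((b-R_).clip(0))
    w=np.array(out).T;return np.round(cen(w,294,153),2),w.sum().round(0)
print('meas',dark(T))
base=[-.55,-.65,0,101,42,44,4.2,.25,3.8,.77,1.4,1.02,1.02,.8]
for z in(96,98,100,102,104,106,108):
    for dv in(-.65,-.2):
        p=list(base);p[3]=z;p[1]=dv;p[8]=3.8;print(z,dv,dark(render(p)))
p=list(base);wm=(render(p)[...,2]-105).clip(0)[:12];print('render top',cen(wm,286,141))
wm=(T[...,2]-105).clip(0)[:12];print('T top',cen(wm,286,141))
E
```

```text
cam local [  268.25758108 -1003.75155542   687.34644591]
top meas (np.float64(293.28142336344905), np.float64(147.18299255032494)) model [293.61 146.84]
165 [0 0 0 0 0 0 0 0 0 0 0]
166 [0 0 0 0 0 0 0 0 0 0 0]
167 [0 0 0 0 0 0 0 0 0 0 0]
168 [0 0 0 0 0 5 2 0 0 0 0]
169 [ 0  0  0  0 12 31 25  3  0  0  0]
170 [ 0  0  0  0 30 49 38 10  0  0  0]
171 [ 0  0  0 10 42 55 39  9  0  0  0]
172 [ 0  0  0 22 51 55 32  2  0  0  0]
173 [ 0  0 15 38 55 50 22  0  0  0  0]
174 [ 3 15 34 49 53 40 10  0  0  0  0]
175 [ 3 15 32 41 40 22  0  0  0  0  0]
176 [ 0  0 12 19 16  3  0  0  0  0  0]
177 [0 0 0 0 0 0 0 0 0 0 0]
tip models [299.64 169.94] [297.99 175.5 ] [299.01 172.07]
96 [294.77 161.31] [295.22 161.37]
100 [294.86 160.25] [295.31 160.31]
104 [294.94 159.18] [295.4  159.24]
108 [295.03 158.1 ] [295.49 158.16]
meas (array([294.88, 158.42]), np.float64(145.0))
96 -0.65 (array([294.5 , 159.38]), np.float32(163.0))
96 -0.2 (array([294.49, 159.32]), np.float32(136.0))
98 -0.65 (array([294.53, 159.52]), np.float32(157.0))
98 -0.2 (array([294.52, 159.5 ]), np.float32(137.0))
100 -0.65 (array([294.57, 159.24]), np.float32(200.0))
100 -0.2 (array([294.57, 159.38]), np.float32(178.0))
102 -0.65 (array([294.62, 158.84]), np.float32(218.0))
102 -0.2 (array([294.61, 159.09]), np.float32(216.0))
104 -0.65 (array([294.64, 158.76]), np.float32(210.0))
104 -0.2 (array([294.62, 159.07]), np.float32(208.0))
106 -0.65 (array([294.73, 158.08]), np.float32(244.0))
106 -0.2 (array([294.72, 158.51]), np.float32(242.0))
108 -0.65 (array([294.75, 157.41]), np.float32(232.0))
108 -0.2 (array([294.75, 157.9 ]), np.float32(227.0))
render top (np.float64(293.2427773628057), np.float64(146.98911282337957))
T top (np.float64(293.28142336344905), np.float64(147.18299255032494))
```

The mark is about 101–106 mm up, 35–40 mm above the pointer's rest height. I'll check this directly by comparing pointer and bar in the image while pressing. First, the transfer in tool axes.

```bash
cat > go.py <<'E'
import sys,numpy as np
from rig import ctrl
from scipy.spatial.transform import Rotation as Ro
s=ctrl.sense();q=s['ee_rot'];R=Ro.from_quat([q[1],q[2],q[3],q[0]]).as_matrix()
print(s['time_s'],s['eef_pos'].round(1),s['force'].round(2),s['grip_width'],s['joints'].round(2))
t=np.array([float(v) for v in sys.argv[1:4]]);print('tool shift',(R.T@(t-s['eef_pos'])).round(1));print(R.round(3))
E
python3 go.py 523.5 235.5 304
```

```text
0.9 [ 194.1 -487.8  303.9] [-0.07 -0.76 -0.51] 0.9979941628060669 [-1.42  0.31  1.5   0.    1.33 -0.22]
tool shift [ 5.735e+02 -5.502e+02 -1.000e-01]
[[ 0.929  0.37   0.   ]
 [ 0.37  -0.929  0.   ]
 [ 0.     0.    -1.   ]]
```

Request:
move_arm --series '[[[40,-38,0],-5,0],[[80,-77,0],-10,0],[[120,-115,0],-15,0],[[160,-153,0],-20,0],[[200,-192,0],-25,0],[[240,-230,0],-30,0],[[280,-269,0],-35,0],[[320,-307,0],-40,0],[[360,-345,0],-45,0],[[400,-384,0],-48,0]]'

```text
time_s: 2.15
eef_pos: [424.3, 18.7, 304.1]
ee_rot: [0.0, 0.82, 0.572, 0.0]
force: [0.1, -1.2, -0.3]
grip_width: -0.007
```

```bash
python3 go.py 523.5 235.5 240
```

```text
2.15 [424.3  18.7 304.1] [ 0.07 -1.16 -0.28] -0.006768009013418956 [-0.23  0.09  1.77 -0.    1.28  0.12]
tool shift [237.7  18.3  64.2]
[[ 0.345  0.939  0.001]
 [ 0.939 -0.345 -0.   ]
 [ 0.     0.001 -1.   ]]
```

Request:
move_arm --series '[[[40,3,5],0,0],[[80,6,15],0,0],[[120,9,25],0,0],[[160,12,35],0,0],[[200,15,45],0,0],[[225,17,55],0,0],[[238,18,64],0,0],[[238,18,64],0,0],[[238,18,64],0,0]]'

```text
time_s: 3.28
eef_pos: [523.2, 233.2, 240.4]
ee_rot: [0.0, 0.821, 0.571, 0.0]
force: [0.7, 0.3, -1.9]
grip_width: 0.003
```

```bash
python3 go.py 523.5 235.5 160; python3 - <<'E'
from h import *
for n in('top','side'):
    p,_=ctrl.capture(n);x0,y0,x1,y1,k=((130,130,250,245,5) if n=='top' else (200,110,320,210,6.5))
    crop(n,p,x0,y0,x1,y1,k,f'pics/{n}2.png')
E
```

```text
3.275 [523.2 233.2 240.4] [ 0.67  0.27 -1.86] 0.003182461844779649 [ 0.21  0.47  1.44 -0.    1.23  0.57]
tool shift [ 2.3 -0.5 80.4]
[[ 0.347  0.938  0.   ]
 [ 0.938 -0.347 -0.   ]
 [ 0.     0.    -1.   ]]
```

View pics/top2.png

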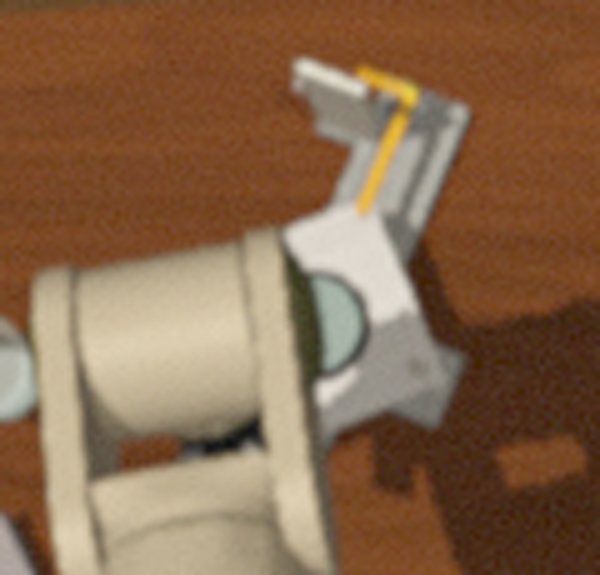

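View pics/side2.png

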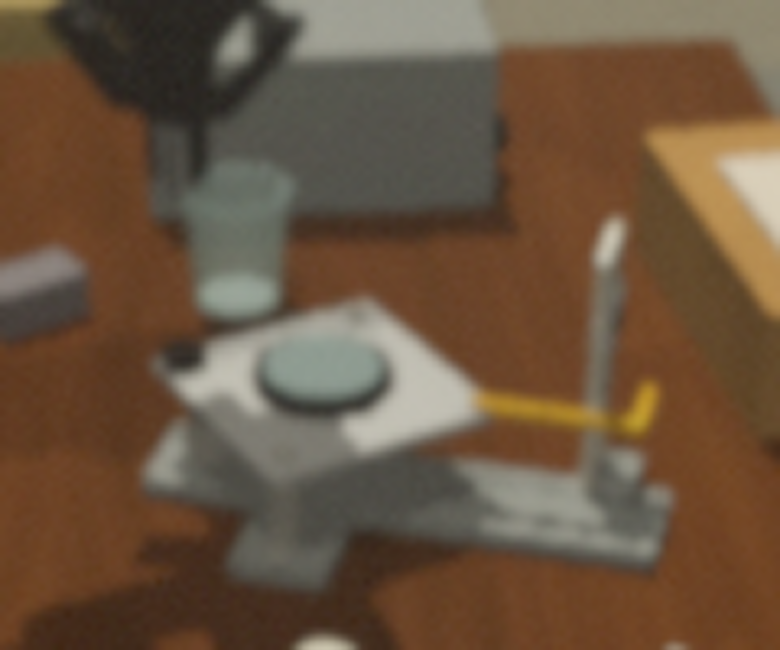

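The side view shows the fingertips shut at px (230,137), above the pad at (227.7,163.6). Checking that they line up.

```bash
python3 - <<'E'
from h import *
print(proj('side',[[523.2,233.2,167.4],[523.5,235.5,78],[523.2,233.2,78],[521.9,234.3,78]]).round(1))
E
```

```text
[[227.4 138.5]
 [228.3 162.4]
 [228.2 162.8]
 [227.8 162.6]]
```

Request:
move_arm --series '[[[2,0,30],0,0],[[2,0,55],0,0],[[2,0,70],0,0],[[2,0,80],0,0],[[2,0,80],0,0],[[2,0,80],0,0]]'

```text
time_s: 4.12
eef_pos: [524.2, 235.8, 160.7]
ee_rot: [0.0, 0.821, 0.571, 0.001]
force: [0.7, -0.1, 0.4]
grip_width: 0.002
```

```bash
python3 - <<'E'
from h import *
p,_=ctrl.capture('side');crop('side',p,205,130,315,215,7,'pics/side3.png');print(ctrl.sense()['eef_pos'],ctrl.sense()['force'])
E
```

```text
[524.23652085 235.81684591 160.70734281] [ 0.70840662 -0.45248238 -0.03549384]
```

View pics/side3.png

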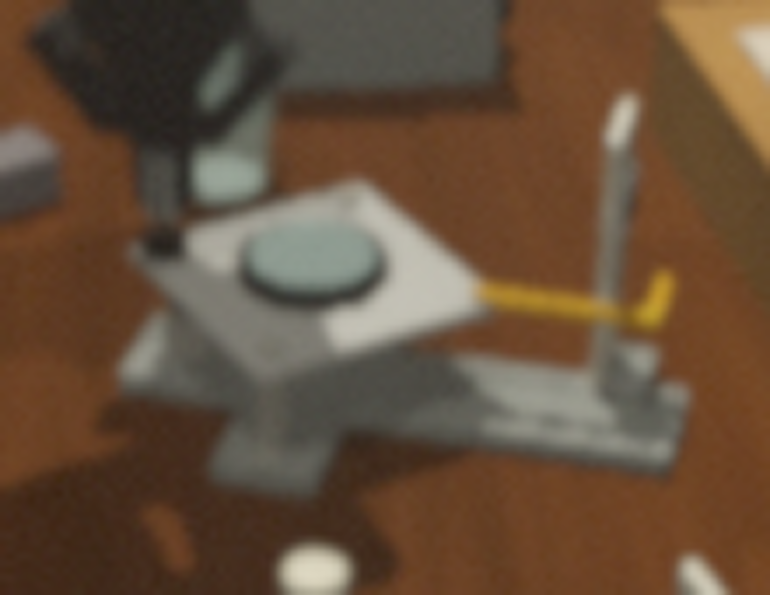

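The tip is directly over the pad and the pointer is still at rest. I'll press partway, to about 8–9 mm.

Request:
move_arm --series '[[[0,0,5],0,0],[[0,0,9],0,0],[[0,0,12],0,0],[[0,0,15],0,0],[[0,0,18],0,0],[[0,0,18],0,0],[[0,0,18],0,0]]'

```text
time_s: 5.05
eef_pos: [523.8, 235.8, 142.0]
ee_rot: [-0.0, 0.821, 0.572, 0.0]
force: [-2.0, 0.2, 4.1]
grip_width: 0.001
```

```bash
cat > look.py <<'E'
import sys
from h import *
tag=sys.argv[1]
s=ctrl.sense();print(s['time_s'],s['eef_pos'].round(1),s['force'].round(2))
acc=np.mean([ctrl.capture('side')[0].astype(float) for _ in range(4)],0);np.save(tag+'.npy',acc)
p=acc.astype(np.uint8)
a=np.load('avg.npy')
y=(acc[...,0]-acc[...,2]-85).clip(0);y0=(a[...,0]-a[...,2]-85).clip(0)
for w in(y0,y):
    w=w[140:180,297:306];yy,xx=np.mgrid[140:180,297:306]
    print('centroid',(xx*w).sum()/w.sum(),(yy*w).sum()/w.sum(),'rows',[(r+140,int(v)) for r,v in enumerate(w.max(1)) if v>3])
x=[cv2.resize(im[138:182,280:312,::-1],None,fx=12,fy=12,interpolation=cv2.INTER_CUBIC) for im in(a.astype(np.uint8),p)]
cv2.imwrite(f'pics/{tag}.png',np.hstack(x))
print(ctrl.sense()['force'].round(2))
E
python3 look.py p1
```

```text
5.05 [523.8 235.8 142. ] [-1.95  0.23  4.08]
centroid 298.55575742388174 172.2707054253853 rows [(168, 5), (169, 31), (170, 49), (171, 55), (172, 55), (173, 55), (174, 53), (175, 41), (176, 19)]
centroid 298.5548735575743 169.21703903756446 rows [(165, 6), (166, 34), (167, 50), (168, 55), (169, 55), (170, 57), (171, 55), (172, 41), (173, 18)]
[-3.61  1.38  2.8 ]
```

View pics/p1.png

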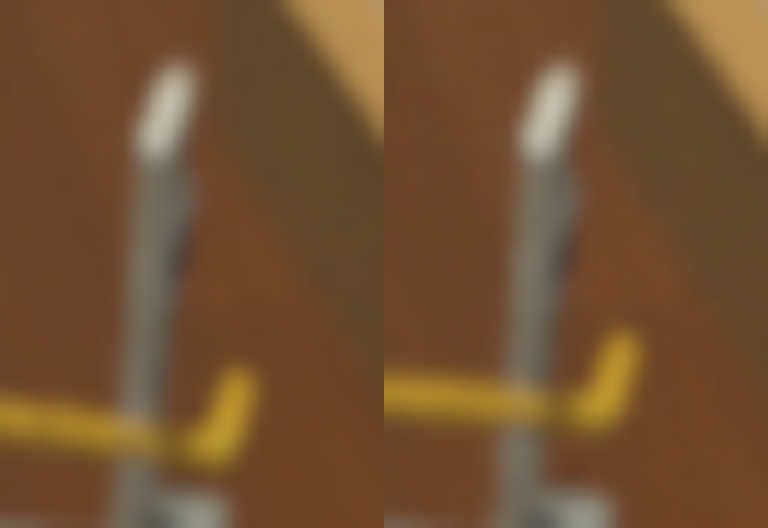

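The pointer rose 3.05 px, about 11.5 mm, and the finger force is about 3–4 N. Pressing further in steps.

Request:
move_arm --series '[[[0,0,2],0,0],[[0,0,4],0,0],[[0,0,6],0,0],[[0,0,8],0,0],[[0,0,8],0,0],[[0,0,8],0,0]]'

```text
time_s: 6.0
eef_pos: [523.8, 235.9, 134.1]
ee_rot: [-0.0, 0.821, 0.571, -0.0]
force: [-4.9, 1.1, 7.8]
grip_width: -0.001
```

```bash
python3 look.py p2
```

```text
6.0 [523.8 235.9 134.1] [-4.91  1.13  7.8 ]
centroid 298.55575742388174 172.2707054253853 rows [(168, 5), (169, 31), (170, 49), (171, 55), (172, 55), (173, 55), (174, 53), (175, 41), (176, 19)]
centroid 298.1654986522911 163.88059299191374 rows [(160, 11), (161, 34), (162, 47), (163, 52), (164, 57), (165, 54), (166, 54), (167, 38), (168, 12)]
[-6.29 -0.29  7.95]
```

View pics/p2.png

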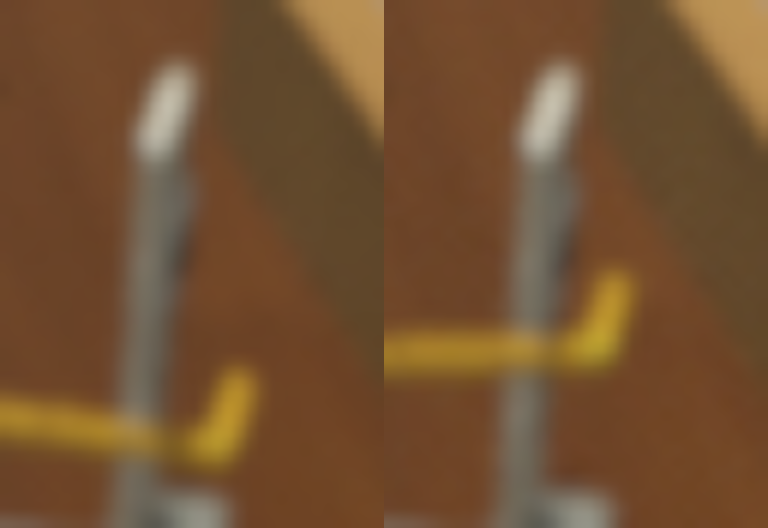

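The pointer tip is now about 2 px (7–8 mm) below level with the bar. Pressing about 3 mm more and holding for over a second.

Request:
move_arm --series '[[[0,0,1],0,0],[[0,0,2],0,0],[[0,0,3],0,0],[[0,0,3],0,0],[[0,0,3],0,0],[[0,0,3],0,0],[[0,0,3],0,0],[[0,0,3],0,0],[[0,0,3],0,0],[[0,0,3],0,0]]'

```text
time_s: 7.45
eef_pos: [523.8, 235.9, 131.3]
ee_rot: [-0.0, 0.821, 0.571, 0.0]
force: [-6.2, 1.6, 8.3]
grip_width: -0.004
```

```bash
python3 look.py p3
```

```text
7.45 [523.8 235.9 131.3] [-6.25  1.6   8.32]
centroid 298.55575742388174 172.2707054253853 rows [(168, 5), (169, 31), (170, 49), (171, 55), (172, 55), (173, 55), (174, 53), (175, 41), (176, 19)]
centroid 297.9811320754717 161.96226415094338 rows [(159, 26), (160, 46), (161, 56), (162, 58), (163, 56), (164, 54), (165, 40), (166, 15)]
[-5.49  0.33  8.14]
```

View pics/p3.png

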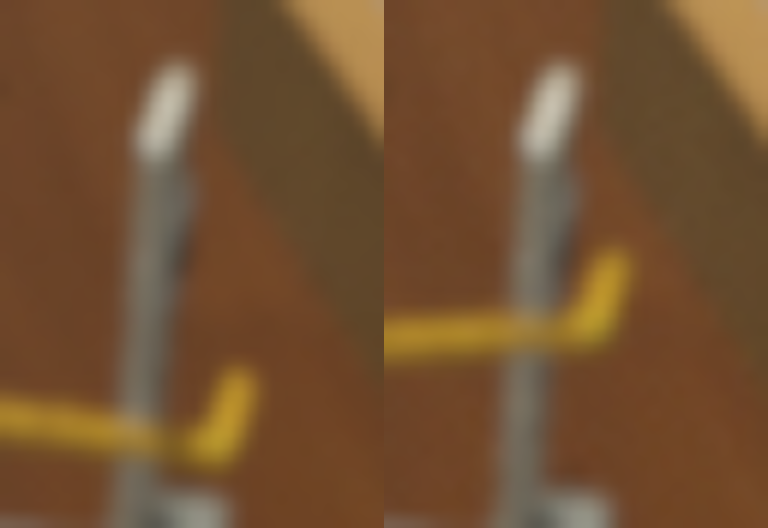

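Now level: the tip centre is about 0.2 px from the bar-level line, a rise of about 38 mm. I'll hold a little longer, then release straight up.

Request:
move_arm --series '[[[0,0,0],0,0],[[0,0,0],0,0],[[0,0,0],0,0],[[0,0,0],0,0],[[0,0,-6],0,0],[[0,0,-12],0,0],[[0,0,-20],0,0],[[0,0,-40],0,0],[[0,0,-70],0,0],[[0,0,-110],0,0]]'

```text
time_s: 8.9
eef_pos: [523.9, 235.4, 241.4]
ee_rot: [-0.0, 0.821, 0.571, -0.001]
force: [0.2, 0.5, 0.6]
grip_width: 0.002
```

Request:
move_arm --series '[[[0,0,-20],0,0],[[-40,0,-40],0,0],[[-80,0,-40],0,0],[[-120,0,-40],0,0],[[-120,0,-40],0,0],[[-120,0,-40],0,0],[[-120,0,-40],0,0]]'

```text
time_s: 9.78
eef_pos: [482.5, 123.9, 280.8]
ee_rot: [0.0, 0.82, 0.572, 0.0]
force: [0.2, -0.9, -0.3]
grip_width: -0.002
```

```bash
python3 look.py p4; python3 - <<'E'
from h import *
for n in('top','side'):
    p,_=ctrl.capture(n);cv2.imwrite(f'pics/{n}9.png',p[:,:,::-1])
E
```

```text
9.775 [482.5 123.9 280.8] [ 0.2  -0.91 -0.3 ]
centroid 298.55575742388174 172.2707054253853 rows [(168, 5), (169, 31), (170, 49), (171, 55), (172, 55), (173, 55), (174, 53), (175, 41), (176, 19)]
centroid 298.58100300439105 172.25491102380403 rows [(168, 6), (169, 34), (170, 51), (171, 58), (172, 58), (173, 58), (174, 56), (175, 45), (176, 20)]
[-0.13 -0.18 -0.52]
```

View pics/side9.png

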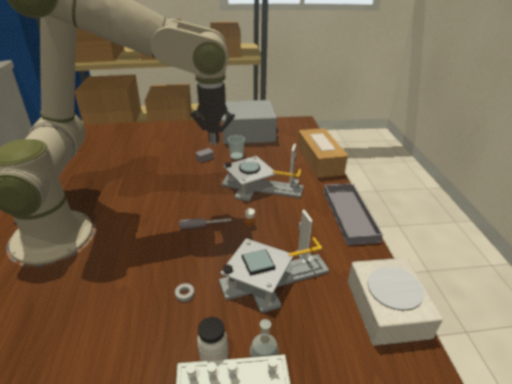

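View pics/p4.png

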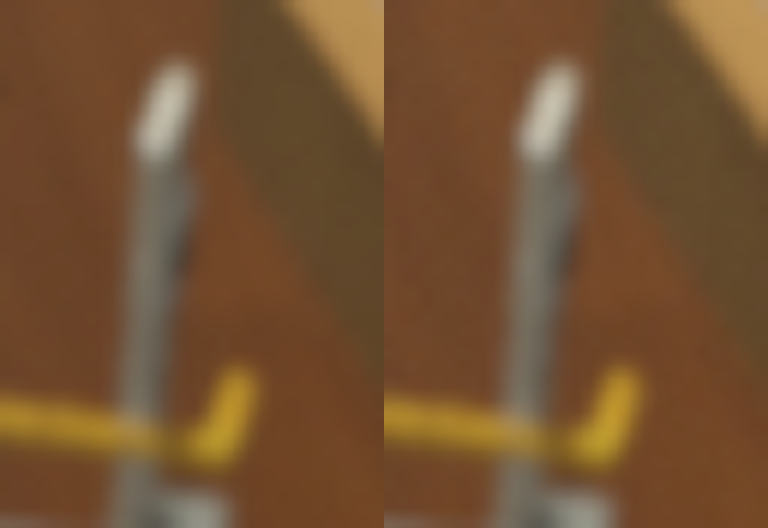

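The pointer is back at row 172.25 (172.27 before), the rider and the other items look unmoved, and the arm is clear.

```bash
python3 -c "
from rig import ctrl
print(ctrl.finish_job())"
```

```text
the job is handed in; nothing more can be done
None
```

I pressed the pad on the round-mirror mount with the shut fingertips until the pointer was level with the black bar. I held it there for about 1.5 s at roughly 8 N, let go straight up, backed the arm clear and handed the job in.

- **At the mark:** the pointer had risen about 38 mm. In the side picture its tip was about 0.2 px, or 1 mm, from level with the bar.
- **After release:** the pointer returned to its rest row (172.25 px against 172.27 before). The marker looked unmoved in the side picture, and so did the items visible there. I took a last top picture too but did not view it. The external force read about zero.
- **Uncertainty in the mark's height:** the bar is seen only at a grazing angle. A rendered model fit put it about 101 mm above the bench, while the dark patch's position put it at 105–107 mm. I held at about 104 mm, within the 6 mm tolerance of both. I had also stopped for about 0.5 s at about 97 mm on the way down.

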